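Set the shredder's dial and hold the pusher down in its feed chute

TASK

Get the electric vegetable shredder ready to run: first turn the black speed dial on its deck until the white line on the dial points at the red index mark. Then take the food pusher that stands on the worktop, lower it shaft first into the narrow feed chute, push it all the way down against the spring interlock until its blue collar meets the chute's rim, and finish while still holding it down there. Leave the other things on the worktop where they are.

Things in the scene. Friction and masses are not known exactly. Their poses are not given: they have to be found in the camera images.
- shredder: White and grey appliance, fixed, 130 mm along x, 280 mm along y, 70 mm high to its flat deck; a round steel drum nose sticks 26 mm out of its front. Origin: centre of its underside, on the worktop. Axes: x from its front (nose side) to its back, y along it from the dial end to the chute end, z up. Chute axis at y = +75 mm, dial axis at y = -70 mm.
- chute_mouth (a point): Centre of the feed chute's opening, at the height of its rim, 115 mm above the worktop, 45 mm above the deck; axes as the shredder's. The straight opening is 26 mm along x and 56 mm along y (2 mm more than the pusher's shaft each way), walls 6 mm; its top 6 mm flare outward at 45 degrees all round as a lead-in.
- dial (a joint): Angle of the black speed dial on the deck, rad, 0 to 2.6, growing as it turns clockwise seen from above. At 0 the white line on top points to the shredder's front (-x); at 1.40 it points at the red index mark (at pi/2 it would point to the shredder's +y). Friction 0.03 N m; it stays where it is left.
- dial_grip (a point): The dial's axis at grip height, 37 mm above the deck. An upright bar across the axis, 14 mm thick, 42 mm long, from 14 to 44 mm above the deck, stands on a disc (44 mm diameter, base 68 mm; together 14 mm high). This point turns with the dial: x along the bar, the white line on the bar's -x half, y across its thickness.
- index_mark (a point): Centre of the red index wedge (13 x 7 mm) lying on the deck, 42 mm from the dial's axis. Black ticks round the dial are only a scale.
- interlock (a joint): How far the orange spring interlock inside the chute is pressed down, m: 0 when free, its flat top then 38 mm below the rim; 0.012 when the pusher's collar meets the rim. It pushes up with about 3 N at 0 and 8 N at 0.012, more than the pusher's weight: the pusher must be held down.
- pusher_grip (a point): Middle of the pusher's white grip: 24 mm (x, thin side) by 50 mm (y), 44 mm tall, 78 mm above the foot. The pusher, 0.14 kg, 100 mm tall, stands on its blue shaft, 24 (x) by 54 (y) by 50 mm long; between shaft and grip a blue collar 46 x 76 x 6 mm, its top 22 mm below this point. z up. Half a turn about z changes nothing: it fits either way.
- pusher_foot (a point): Centre of the flat underside of the pusher's shaft, axes as pusher_grip.
- pusher: The pusher as a whole; its origin is the centre of the shaft's underside, same point and axes as pusher_foot.
- mug: Bystander: dark grey mug with a handle, 88 x 126 x 106 mm, origin under its middle.
- bean_tin: Bystander: low red food tin, 75 mm across, 58 mm tall, origin at the centre of its underside.
- salt_shaker: Bystander: glass salt shaker with a grey top, 44 mm across, 90 mm tall, origin at the centre of its underside.
- spice_jar: Bystander: glass spice jar with a green cap, 46 mm across, 106 mm tall, origin at the centre of its underside.
- tomato: Bystander: red tomato, about 58 mm across, origin under its middle.
Not all that is in view belongs to the job. Of the things that look like the pusher, the larger one is meant.

How it is judged:
On the way, in this order (a step that is already met when the one before it is completed fails the run):
1. The dial's white line is at the red index mark (within about 7 degrees), with the pusher still out of the chute (value of joint dial between 1.28 and 1.52 rad and not (horizontal distance between pusher_foot and chute_mouth below 0.006 m and z of pusher_foot in the frame of chute_mouth below -0.005 m)), for 0.2 s.
2. The pusher's shaft is in the chute (horizontal distance between pusher_foot and chute_mouth below 0.006 m and angle between the z axis of pusher_foot and the z axis of chute_mouth, either way round below 0.1 rad and z of pusher_foot in the frame of chute_mouth below -0.02 m), for 0.1 s.
At the end, for the whole second after the job is handed in: The dial is still within 0.12 rad of the index mark; the pusher stands upright in the chute (within 0.1 rad, 6 mm of its middle) with its collar no more than 6 mm above the rim and the interlock pressed at least 6 mm; the fingers are still holding it there, still, with at least 2 N (value of joint dial between 1.28 and 1.52 rad and horizontal distance between pusher_foot and chute_mouth below 0.006 m and angle between the z axis of pusher_foot and the z axis of chute_mouth, either way round below 0.1 rad and z of pusher_foot in the frame of chute_mouth below -0.044 m and value of joint interlock above 0.006 m and contact force between the fingers and pusher above 2 N and linear speed of pusher below 0.02 m/s); the arm keeps its last pose, push and grip.
It fails at once if A bystander is moved more than 3 cm (distance of any of mug, bean_tin, salt_shaker, spice_jar, tomato from where it was at the start of the episode above 0.03 m).
It also fails if it takes over 64 s, if anything falls off the work surface, if the arm or the gripper's body presses on something with over 40 N, if the wrist force passes 120 N, or if a joint passes its speed limit or range.

ROBOT

A 6-joint arm with a two-finger parallel gripper is mounted at the origin on a cart in front of the work surface, level with it; the furniture and walls round the work are solid. World frame = base frame: x ahead of the robot, y to its left, z up, the work surface at z = 0. Lengths are in m, angles in rad, forces in N, time in s.
With the tool pointing down it reaches from about 0.35 to 0.975 m from the base axis. Payload 4.9 kg.
Tool frame: the origin (TCP) lies midway between the tips of the shut fingers; the grasp point (between the pads) lies 19 mm behind it; z points along the fingers, y is the line along which they close (so a half turn about z gives the same grasp; the last joint's range is limited). The gripper opens to 85 mm and grips with 20 to 120 N. Pads are 22 mm wide; open, the fingers measure 114 mm over their backs; the gripper's body (76 mm by 85 mm) begins 54 mm behind the grasp point. The pads swing forward as they close: fully open they stand 13 mm farther back than shut.
Start: joints at [1.006, 0.053, 1.613, -0, 1.476, -0.119], TCP at [0.269, 0.564, 0.231] pointing down, gripper open.
Joint ranges: [-3.01, 3.01], [-1.01, 2.22], [0.06, 2.58], [-1.02, 4.17], [0.09, 2.62], [-3.14, 3.14]. Speed limits (rad/s): [2.57, 2.57, 3.14, 3.14, 3.14, 3.14].

INTERFACE

Orientations are given as a rotation vector (axis times angle).
In Python, from station import telemetry, optics, ctrl gives the robot as it stands.
- The arm moves only by the shell command python3 -m pendant 'ROWS' [FORCE]. ROWS is JSON, one flat list of numbers, 7 for each row, row after row: the turn, a rotation vector about the tool's x, y, z as a fraction of full scale, then the shift along the tool's x, y, z as a fraction of full scale, then the opening, from 0 (shut) to 1 (fully open). In form: [ax, ay, az, tx, ty, tz, fingers, ax, ay, az, tx, ty, tz, fingers, ...]. A call has 1 to 12 rows; each row is the pose to reach, as a shift and turn from the pose commanded when the call began, along the tool's axes at that moment; what a row does not reach only later rows make up. Full scale, the value 1, is 300 mm for a shift and 30 degrees for a turn. A row lasts 1/8 s, in which the tool goes at most 62.5 mm and 10.7 degrees, less where a joint would pass 70% of its speed; a pose out of reach is approached as far as the arm can. A call with a number of a shift or a turn outside -1 to 1 is refused whole. A call with a gripper value outside its range is refused whole. The fingers move at their own pace and stop on an object; FORCE is the grip in N (left out, the last holds). Time passes only in rows, so rows that repeat a pose let the fingers close. It gives the time, the measured TCP pose, the force, the opening and the grip force at its end, in the units of the state.
- telemetry.get_obs(): the state, without advancing time (a new reading comes with each control period).
- optics.get_image(name): name is "side" or "top"; returns a dict with "image" (400x640x3 uint8, red, green, blue), "depth" (400x640 float32, m along the optical axis (not along the pixel's ray), 0 where there is no reading), "fx", "fy", "cx", "cy" (pixels), "rvec" (rotation vector, rad) and "tvec" (3), from world to camera coordinates, as OpenCV has them. Camera axes: x right, y down, z forward; pixel columns grow to the right and rows downward; lengths in m; the calibration is good to about 2 mm. A picture is of the moment at which its call begins.
- ctrl.finish_job(): hands the job in; it is judged then, once.
The state is a dict: "t": time; "q": joint angles; "dq": joint speeds; "effort": joint torques, N m; "tool_pos": TCP position; "tool_rot": TCP orientation; "contact_force": force on the tool from outside, world axes, zero at the start; "wrist_torque": the same for the moment, N m; "opening": finger opening in m; "grip_force": force on a finger pad.
Only numpy, scipy, OpenCV 4.12 (cv2) and the standard library are available. Lean on these libraries where they do the work, as an engineer would, in place of code of your own. Each camera call takes 0.05 s, during which the arm holds its last target. There are 200 camera calls.

## Working session

There is one attempt and no reset: what is moved stays moved. The work goes in short steps, Python scripts to look and compute and a shell command to move; the robot and the scene stay as the last step left them, time stands still between calls to the robot, and variables do not carry over. Pictures are saved under pics/ and viewed, at most 10 in all, crops included, and the job is handed in when it is done.

```bash
mkdir -p pics; ls
cat > h.py <<'E'
import numpy as np, cv2
from station import telemetry, optics, ctrl
def grab(n):
    d=optics.get_image(n); np.savez('/tmp/%s.npz'%n,**d); return d
def load(n): return dict(np.load('/tmp/%s.npz'%n))
def cloud(d):
    R=cv2.Rodrigues(d['rvec'])[0]; v,u=np.mgrid[0:400,0:640]; z=d['depth']
    p=np.stack([(u-d['cx'])/d['fx']*z,(v-d['cy'])/d['fy']*z,z],-1)
    return (p-d['tvec'])@R
def pix(d,P): return cv2.projectPoints(np.array(P,float).reshape(-1,3),d['rvec'],d['tvec'],np.array([[d['fx'],0,d['cx']],[0,d['fy'],d['cy']],[0,0,1]],float),None)[0][:,0]
E
python3 - <<'E'
from h import *
for n in('top','side'):
    d=grab(n); cv2.imwrite('pics/%s0.png'%n,d['image'][...,::-1]); R=cv2.Rodrigues(d['rvec'])[0]; print(n,-R.T@d['tvec'],d['fx'],R[2])
o=telemetry.get_obs();print(o['t'],o['tool_pos'],o['tool_rot'],o['opening'],cv2.Rodrigues(np.array(o['tool_rot'],float))[0].round(3))
E
```

```text
pics
top [-0.00582047  0.2720979   1.39258285] 478.95669296289105 [ 0.3863     -0.02680318 -0.92198368]
side [0.00688187 1.30055671 0.55521871] 399.0302933495233 [ 0.40653132 -0.843815   -0.35029778]
0.1 [0.26916322 0.56342713 0.23015321] [-6.94315993e-01 -3.06321743e+00  2.84157641e-03] 0.08540345870586874 [[-0.902  0.431 -0.001]
 [ 0.431  0.902 -0.002]
 [ 0.    -0.002 -1.   ]]
```

View pics/top0.png

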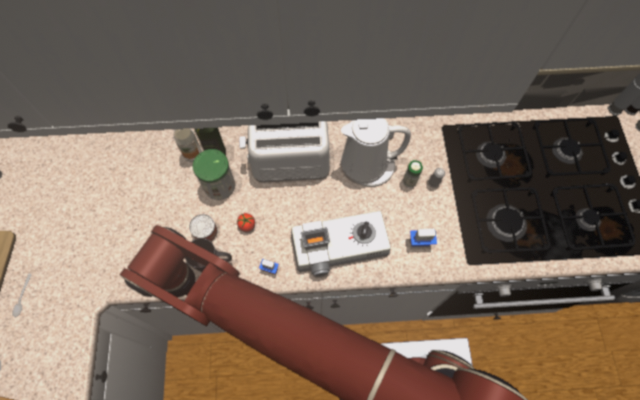

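View pics/side0.png

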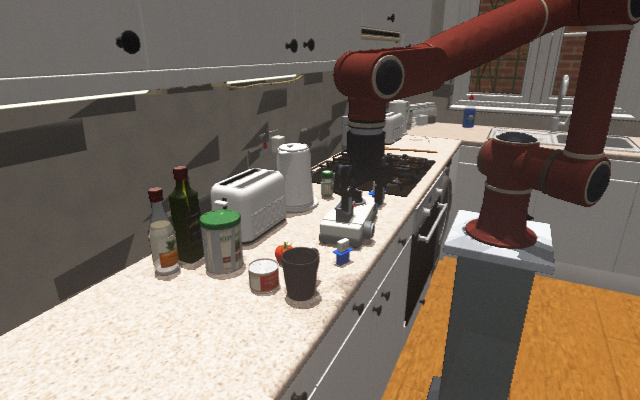

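Top view: the shredder is at about (340,240), with the chute at (316,240) and the dial at (363,232). The larger pusher is at (424,238) and the small decoy at (269,266). The jar (414,170) and shaker (437,177) are behind the pusher.

```bash
cat > m.py <<'E'
from h import *
d=load('top'); P=cloud(d); I=d['image'].astype(int); v,u=np.mgrid[0:400,0:640]
def box(a,b,c,e): return (u>=a)&(u<b)&(v>=c)&(v<e)
z=P[...,2]
def rect(m,n):
    q=P[m]; r=cv2.minAreaRect(q[:,:2].astype(np.float32)*1000); print(n,m.sum(),np.round(r[0],1),np.round(r[1],1),round(r[2],1),'z',np.median(q[:,2]).round(4))
rect(box(285,395,205,275)&(abs(z-.070)<.006),'deck')
rect(box(290,340,215,265)&(abs(z-.115)<.006),'rim')
rect(box(345,385,210,255)&(abs(z-.114)<.006),'bar')
b=(I[...,2]>I[...,0]+50)&(I[...,2]>90)
rect(box(405,445,215,255)&b&(abs(z-.056)<.01),'collar')
rect(box(405,445,215,255)&(abs(z-.1)<.008),'grip')
rect(box(340,385,210,255)&(I[...,0]>I[...,1]+60)&(I[...,0]>120),'red')
for n,(a,bb,c,e) in dict(jar=(400,425,155,190),salt=(425,447,165,190)).items():
    m=box(a,bb,c,e)&(z>.05); print(n,np.median(P[m],0).round(3),z[m].max().round(3))
print(P[270,430],'worktop')
R=cv2.resize(d['image'][200:280,280:450],None,fx=4.6,fy=4.6,interpolation=cv2.INTER_CUBIC); cv2.imwrite('pics/c0.png',R[...,::-1])
E
python3 m.py
```

```text
deck 2984 [433.6 179.6] [152.7 273.2] 7.4 z 0.0692
rim 216 [435.9 255.6] [48.2 76.8] 6.8 z 0.1136
bar 61 [455.1 112. ] [13.1 40.9] 71.2 z 0.1136
collar 169 [435.  -63.6] [75.1 45. ] 87.3 z 0.0554
grip 144 [435.5 -62.9] [49.5 24.3] 85.9 z 0.0989
red 9 [444.3 150.9] [ 5.8 12.5] 21.5 z 0.0695
jar [ 0.635 -0.056  0.102] 1.393
salt [ 0.627 -0.133  0.08 ] 1.393
[ 0.35098426 -0.08435179 -0.00164319] worktop
```

View pics/c0.png

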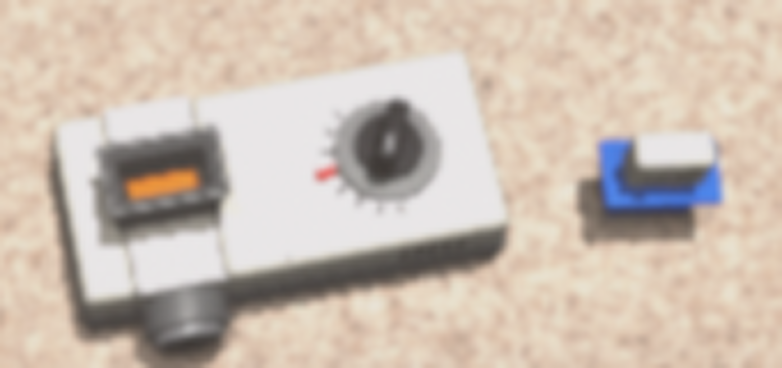

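Crop: the chute's orange interlock is at (316,240) in full-image pixels, the red mark at (351,238), the dial bar centre at (365,232) and the pusher at (424,237). The sizes match the description. The shredder yaw is 7.6° and the bar points at 161°, so the dial is at about 0.46 rad; it needs +54° clockwise.

```bash
cat > to.py <<'E'
import sys
from h import *
from scipy.spatial.transform import Rotation as Ro
x,y,z,a=map(float,sys.argv[1:5])  # target TCP, heading of tool y in deg (mod 180)
o=telemetry.get_obs(); R=Ro.from_rotvec(o['tool_rot']); M=R.as_matrix()
h=np.degrees(np.arctan2(M[1,1],M[0,1])); t=h+((a-h+90)%180-90); 
if len(sys.argv)>5: t=h+((a-h+180)%360-180)
c,s=np.cos(np.radians(t)),np.sin(np.radians(t))
T=Ro.from_matrix(np.array([[-s,c,0],[c,s,0],[0,0,-1]]).T.T)
T=Ro.from_matrix(np.column_stack([[s,-c,0],[c,s,0],[0,0,-1]]))
if len(sys.argv)<=5 and False: pass
print('t',round(o['t'],2),'pos',np.round(o['tool_pos'],4),'h',round(h,1),'q',np.round(o['q'],2),'F',np.round(o['contact_force'],1),'grip',o['grip_force'],o['opening'])
print('turn',np.round(np.degrees((R.inv()*T).as_rotvec())/30,3),'shift',np.round(M.T@(np.array([x,y,z])-o['tool_pos'])/.3,3))
E
sed -i '/T.T)$/d;/and False/d' to.py
python3 -m pendant '[0,0,-0.22,-0.6,-0.55,0,1, 0,0,-0.22,-0.6,-0.55,0,1, 0,0,-0.22,-0.6,-0.55,0,1, 0,0,-0.22,-0.6,-0.55,0,1, 0,0,-0.22,-0.6,-0.55,0,1]' 60; python3 to.py 0.455 0.112 0.16 71.2
```

```text
t: 0.72
tool_pos: [0.3617, 0.3346, 0.2309]
tool_rot: [0.525, 3.097, -0.001]
contact_force: [-0.3, 0.4, 0.5]
opening: 0.086
grip_force: 0.0Traceback (most recent call last):
  File "to.py", line 9, in <module>
    T=Ro.from_matrix(np.column_stack([[s,-c,0],[c,s,0],[0,0,-1]]))
  File "scipy/spatial/transform/_rotation.pyx", line 1143, in scipy.spatial.transform._rotation.Rotation.from_matrix
ValueError: Non-positive determinant (left-handed or null coordinate frame) in rotation matrix 0: [[ 0.94664926  0.3222657   0.        ]
 [-0.3222657   0.94664926  0.        ]
 [ 0.          0.         -1.        ]].
```

x = y×z = (-s, c, 0).

```bash
sed -i 's/\[s,-c,0\]/[-s,c,0]/' to.py; python3 to.py 0.455 0.112 0.17 71.2
```

```text
t 0.72 pos [0.3617 0.3346 0.2309] h 70.8 q [ 0.6  -0.27  1.91 -0.    1.5  -0.64] F [-0.3  0.4  0.5] grip 0.0 0.08596810454500707
turn [-0.001  0.    -0.015] shift [-0.538 -0.598  0.203]
```

```bash
python3 -m pendant '[0,0,-0.015,-0.54,-0.6,0.1,1, 0,0,-0.015,-0.54,-0.6,0.1,1, 0,0,-0.015,-0.54,-0.6,0.2,1, 0,0,-0.015,-0.54,-0.6,0.2,1, 0,0,-0.015,-0.54,-0.6,0.2,1, 0,0,-0.015,-0.54,-0.6,0.2,1]'; python3 to.py 0.455 0.112 0.09 71.2
python3 - <<'E'
from h import *
for n in('top','side'): grab(n)
a=load('top')['image'][190:290,290:430]; b=load('side')['image'][140:260,290:430]
f=lambda x:cv2.resize(x,(400,300),interpolation=cv2.INTER_CUBIC)
cv2.imwrite('pics/a1.png',np.hstack([f(a),f(b)])[...,::-1])
E
```

```text
t: 1.48
tool_pos: [0.4555, 0.1153, 0.1712]
tool_rot: [-0.504, -3.1, -0.001]
contact_force: [1.0, 0.4, 0.5]
opening: 0.0855
grip_force: 0.0
t 1.48 pos [0.4555 0.1153 0.1712] h 71.5 q [ 0.09 -0.29  2.03  0.    1.4  -1.16] F [1.  0.4 0.5] grip 0.0 0.08549838820940729
turn [ 0.001 -0.002  0.011] shift [-0.002 -0.011  0.271]
```

View pics/a1.png

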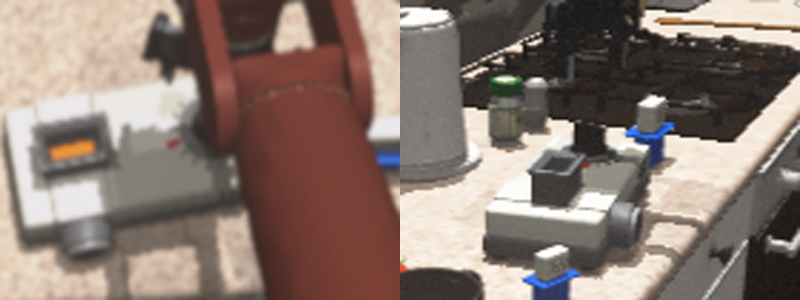

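The fingers are above the dial; the crop confirms the chute, dial and pusher positions. Lower and grip.

```bash
python3 -m pendant '[0,0,0.01,0,-0.01,0.12,1, 0,0,0.01,0,-0.01,0.24,1, 0,0,0.01,0,-0.01,0.27,1, 0,0,0.01,0,-0.01,0.27,1, 0,0,0.01,0,-0.01,0.27,0, 0,0,0.01,0,-0.01,0.27,0, 0,0,0.01,0,-0.01,0.27,0, 0,0,0.01,0,-0.01,0.27,0, 0,0,0.01,0,-0.01,0.27,0, 0,0,0.01,0,-0.01,0.27,0]' 60; python3 to.py 0.455 0.112 0.09 17.4
```

```text
t: 2.82
tool_pos: [0.4548, 0.1116, 0.0908]
tool_rot: [0.513, 3.099, -0.0]
contact_force: [-2.5, -0.9, 4.6]
opening: 0.0126
grip_force: 59.4
t 2.83 pos [0.4548 0.1116 0.0908] h 71.2 q [ 0.08 -0.2   2.1  -0.    1.25 -1.16] F [-2.5 -0.9  4.6] grip 59.439459443092346 0.012636824404935762
turn [0.000e+00 1.000e-03 1.793e+00] shift [-0.     0.001  0.003]
```

```bash
python3 -m pendant '[0,0,0.25,0,0,0,0, 0,0,0.5,0,0,0,0, 0,0,0.75,0,0,0,0, 0,0,0.9,0,0,0,0, 0,0,0.9,0,0,0,0]' ; python3 -m pendant '[0,0,0.25,0,0,0,0, 0,0,0.5,0,0,0,0, 0,0,0.75,0,0,0,0, 0,0,0.89,0,0,0,0, 0,0,0.89,0,0,0,0, 0,0,0.89,0,0,0,0, 0,0,0.89,0,0,0,0]' ; python3 to.py 0.455 0.112 0.09 17.4
```

```text
t: 3.45
tool_pos: [0.4553, 0.1124, 0.0909]
tool_rot: [1.221, 2.894, 0.003]
contact_force: [0.7, 4.0, 2.9]
opening: 0.0127
grip_force: 59.4
t: 4.32
tool_pos: [0.456, 0.1128, 0.0909]
tool_rot: [1.855, 2.534, 0.007]
contact_force: [3.9, 5.5, 0.2]
opening: 0.0131
grip_force: 59.1
t 4.33 pos [0.456  0.1128 0.0909] h 17.6 q [ 0.08 -0.2   2.1   0.    1.24 -0.23] F [3.9 5.5 0.2] grip 59.090571999549866 0.013123476997742935
turn [ 0.009 -0.003  0.006] shift [-0.001 -0.004  0.003]
```

```bash
python3 -m pendant '[0,0,0,0,0,0,1, 0,0,0,0,0,0,1, 0,0,0,0,0,0,1, 0,0,0,0,0,0,1, 0,0,0,0,0,-0.2,1, 0,0,0,0,0,-0.4,1, 0,0,0,0,0,-0.4,1, 0,0,0,0,0,-0.4,1]' ; python3 to.py 0.435 -0.063 0.20 -3.4
```

```text
t: 5.32
tool_pos: [0.4544, 0.1117, 0.2101]
tool_rot: [-1.857, -2.534, 0.0]
contact_force: [0.1, -0.4, -0.9]
opening: 0.0855
grip_force: 0.0
t 5.33 pos [0.4544 0.1117 0.2101] h 17.5 q [ 0.08 -0.33  1.99 -0.    1.48 -0.22] F [ 0.1 -0.4 -0.9] grip 0.0 0.0854552456244861
turn [-0.     0.     0.697] shift [-0.536 -0.237  0.034]
```

```bash
python3 -m pendant '[0,0,0.3,-0.54,-0.24,0.03,1, 0,0,0.7,-0.54,-0.24,0.03,1, 0,0,0.7,-0.54,-0.24,0.03,1, 0,0,0.7,-0.54,-0.24,0.03,1, 0,0,0.7,-0.54,-0.24,0.03,1, 0,0,0.7,-0.54,-0.24,0.03,1]' ; python3 to.py 0.435 -0.063 0.09 -3.4
python3 - <<'E'
from h import *
d=grab('top'); P=cloud(d); z=P[...,2]; v,u=np.mgrid[0:400,0:640]
m=(u>340)&(u<385)&(v>205)&(v<255)&(abs(z-.114)<.006); q=P[m]; r=cv2.minAreaRect(q[:,:2].astype(np.float32)*1000); print(m.sum(),r)
a=d['image'][200:280,285:395]; cv2.imwrite('pics/d2.png',cv2.resize(a,(770,560),interpolation=cv2.INTER_CUBIC)[...,::-1])
E
```

```text
t: 6.08
tool_pos: [0.4345, -0.0632, 0.2005]
tool_rot: [-2.285, -2.154, 0.001]
contact_force: [0.2, -0.3, 0.9]
opening: 0.0851
grip_force: 0.0
t 6.08 pos [ 0.4345 -0.0632  0.2005] h -3.4 q [-0.31 -0.4   2.06  0.    1.48 -0.26] F [ 0.2 -0.3  0.9] grip 0.0 0.08514279848910447
turn [-0.003 -0.001  0.001] shift [0.001 0.002 0.368]
70 ((454.1864013671875, 111.74302673339844), (15.154452323913574, 42.054588317871094), 17.72109603881836)
```

View pics/d2.png

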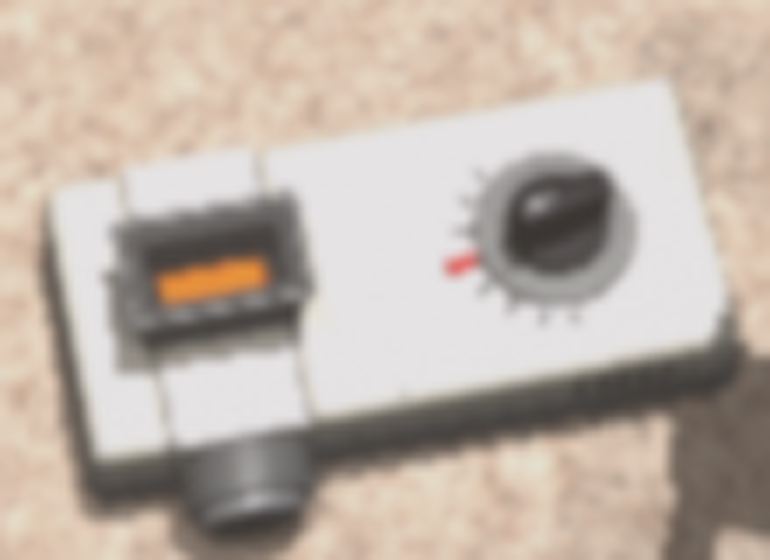

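The dial shows the white line at (540,205), left of its axis and in line with the red wedge (460,265). The bar is at 107.7° against the target 107.4°. Next I grasp the pusher.

```bash
python3 -m pendant '[0,0,0,0,0,0.2,1, 0,0,0,0,0,0.38,1, 0,0,0,0,0,0.453,1, 0,0,0,0,0,0.453,1, 0,0,0,0,0,0.453,0, 0,0,0,0,0,0.453,0, 0,0,0,0,0,0.453,0, 0,0,0,0,0,0.453,0, 0,0,0,0,0,0.453,0, 0,0,0,0,0,0.453,0]' 80; python3 to.py 0.436 0.2556 0.19 7.6
```

```text
t: 7.38
tool_pos: [0.4354, -0.0646, 0.0664]
tool_rot: [2.287, 2.152, 0.001]
contact_force: [-1.4, 0.2, 5.7]
opening: 0.0232
grip_force: 78.3
t 7.38 pos [ 0.4354 -0.0646  0.0664] h -3.5 q [-0.32 -0.24  2.18  0.    1.21 -0.26] F [-1.4  0.2  5.7] grip 78.29090237617493 0.023229138219155034
turn [ 0.003  0.001 -0.37 ] shift [ 1.065 -0.063 -0.412]
```

```bash
python3 -m pendant '[0,0,0,0,0,-0.2,0, 0,0,0,0,0,-0.4,0, 0,0,0,0,0,-0.5,0, 0,0,0,0,0,-0.5,0, 0,0,-0.2,0.2,0,-0.5,0, 0,0,-0.36,0.4,-0.03,-0.5,0, 0,0,-0.36,0.6,-0.06,-0.5,0, 0,0,-0.36,0.8,-0.06,-0.5,0, 0,0,-0.36,0.9,-0.06,-0.5,0, 0,0,-0.36,1,-0.06,-0.5,0, 0,0,-0.36,1,-0.06,-0.5,0]'; python3 to.py 0.436 0.2556 0.19 7.6
```

```text
t: 8.75
tool_pos: [0.4332, 0.2369, 0.2117]
tool_rot: [-2.07, -2.359, 0.008]
contact_force: [0.6, -0.1, -1.0]
opening: 0.0233
grip_force: 79.4
t 8.75 pos [0.4332 0.2369 0.2117] h 7.5 q [ 0.35 -0.25  1.93  0.    1.47  0.22] F [ 0.6 -0.1 -1. ] grip 79.36035633087158 0.023340629098696535
turn [-0.011  0.002 -0.004] shift [0.061 0.018 0.072]
```

```bash
python3 -m pendant '[0,0,0,0.06,0.01,0.02,0, 0,0,0,0.06,0.01,0.02,0, 0,0,0,0.06,0.01,0.02,0]'; python3 to.py 0.436 0.2556 0.16 7.6
python3 - <<'E'
from h import *
ims=[]
for n in('top','side'):
    d=grab(n); P=cloud(d); I=d['image'].astype(int); z=P[...,2]
    near=(abs(P[...,0]-.436)<.08)&(abs(P[...,1]-.256)<.08)
    b=near&(I[...,2]>I[...,0]+50)&(I[...,2]>80)&(z>.1)
    q=P[b]; print(n,len(q))
    if len(q)>5:
        print(cv2.minAreaRect(q[:,:2].astype(np.float32)*1000),q.min(0).round(4),q.max(0).round(4))
    c=pix(d,[.436,.2556,.16])[0].astype(int); a=d['image'][max(c[1]-50,0):c[1]+50,c[0]-50:c[0]+50]; ims.append(cv2.resize(a,(390,390),interpolation=cv2.INTER_CUBIC))
cv2.imwrite('pics/e3.png',np.hstack(ims)[...,::-1])
E
```

```text
t: 9.12
tool_pos: [0.4355, 0.2539, 0.2088]
tool_rot: [-2.076, -2.358, 0.002]
contact_force: [0.3, -0.8, -0.6]
opening: 0.0232
grip_force: 79.4
t 9.12 pos [0.4355 0.2539 0.2088] h 7.3 q [ 0.38 -0.23  1.91 -0.    1.46  0.25] F [ 0.3 -0.8 -0.6] grip 79.36632513999939 0.02317272678255483
turn [-0.002  0.001 -0.011] shift [0.006 0.003 0.163]
top 55
((429.9684143066406, 284.96221923828125), (42.621368408203125, 14.835838317871094), 20.604494094848633) [0.411  0.2711 0.1915] [0.4514 0.2907 0.2018]
side 176
((432.021240234375, 255.53048706054688), (44.39900207519531, 75.0400619506836), 7.194394111633301) [0.4065 0.2169 0.1451] [0.4555 0.2928 0.2008]
```

View pics/e3.png

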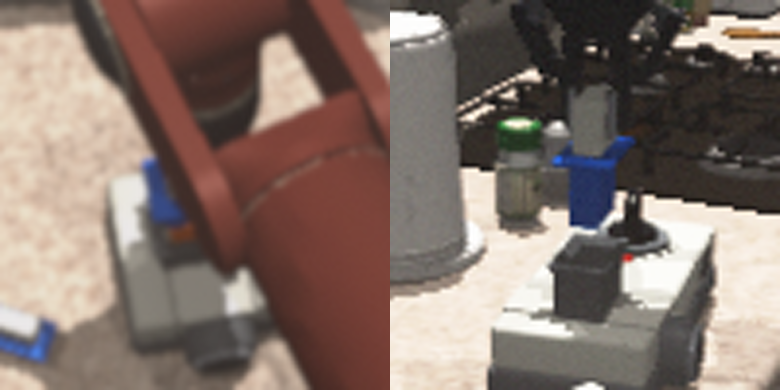

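The pusher hangs upright above the chute. I'll measure the rim in the same side camera so the camera bias cancels.

Run:
```python
from h import *
d=load('side'); P=cloud(d); z=P[...,2]; I=d['image'].astype(int)
near=(abs(P[...,0]-.436)<.05)&(abs(P[...,1]-.256)<.06)
for w in(.004,.006):
    m=near&(abs(z-.1145)<w)&(I.max(-1)<130); print(m.sum(),cv2.minAreaRect(P[m][:,:2].astype(np.float32)*1000))
b=near&(I[...,2]>I[...,0]+50)&(I[...,2]>80)&(z>.19); q=P[b]; print('collar',len(q),cv2.minAreaRect(q[:,:2].astype(np.float32)*1000))
```

```text
99 ((434.53680419921875, 254.8123779296875), (45.37234115600586, 82.04198455810547), 7.792790412902832)
110 ((434.53680419921875, 254.8123779296875), (45.37234115600586, 82.04198455810547), 7.792790412902832)
collar 70 ((432.021240234375, 255.53048706054688), (44.39900207519531, 75.0400619506836), 7.194394111633301)
```

```bash
python3 -m pendant '[0,0,-0.01,0,0.004,0.05,0, 0,0,-0.01,0,0.004,0.1,0, 0,0,-0.01,0,0.004,0.115,0, 0,0,-0.01,0,0.004,0.13,0, 0,0,-0.01,0,0.004,0.145,0, 0,0,-0.01,0,0.004,0.145,0]'; python3 to.py 0.436 0.2542 0.131 7.6
```

```text
t: 9.98
tool_pos: [0.4366, 0.2544, 0.1654]
tool_rot: [-2.069, -2.364, 0.001]
contact_force: [-0.7, -0.5, -2.4]
opening: 0.0228
grip_force: 79.2
t 9.97 pos [0.4366 0.2544 0.1654] h 7.6 q [ 0.38 -0.19  1.95 -0.    1.38  0.25] F [-0.7 -0.5 -2.4] grip 79.24450635910034 0.022836942890732428
turn [-0.002  0.     0.   ] shift [-0.    -0.002  0.115]
```

```bash
python3 -m pendant '[0,0,0,0,0,0.025,0, 0,0,0,0,0,0.05,0, 0,0,0,0,0,0.07,0, 0,0,0,0,0,0.07,0]'; python3 to.py 0.436 0.2542 0.131 7.6
```

```text
t: 10.48
tool_pos: [0.4366, 0.2544, 0.1442]
tool_rot: [-2.069, -2.364, 0.001]
contact_force: [-0.4, 0.1, -1.0]
opening: 0.0234
grip_force: 79.4
t 10.47 pos [0.4366 0.2544 0.1442] h 7.6 q [ 0.38 -0.17  1.97 -0.    1.34  0.25] F [-0.4  0.1 -1. ] grip 79.43915605545044 0.023383373042325833
turn [-0.002  0.     0.   ] shift [-0.    -0.002  0.044]
```

Foot is 37 mm below the rim, just above the interlock. Press gently.

```bash
python3 -m pendant '[0,0,0,0,0,0.015,0, 0,0,0,0,0,0.03,0, 0,0,0,0,0,0.04,0, 0,0,0,0,0,0.04,0]'; python3 to.py 0.436 0.2542 0.131 7.6
```

```text
t: 10.98
tool_pos: [0.4372, 0.2547, 0.1335]
tool_rot: [2.069, 2.364, 0.001]
contact_force: [-1.4, -0.1, 5.2]
opening: 0.0227
grip_force: 80.4
t 10.97 pos [0.4372 0.2547 0.1335] h 7.6 q [ 0.38 -0.16  1.98  0.    1.32  0.25] F [-1.4 -0.1  5.2] grip 80.44403672218323 0.022707572408928012
turn [ 0.001 -0.     0.   ] shift [-0.001 -0.004  0.008]
```

```bash
python3 -m pendant '[0,0,0,0,0,0.006,0, 0,0,0,0,0,0.012,0, 0,0,0,0,0,0.014,0, 0,0,0,0,0,0.014,0, 0,0,0,0,0,0.014,0]'; python3 to.py 0.436 0.2542 0.131 7.6
python3 - <<'E'
from h import *
d=grab('side'); P=cloud(d); z=P[...,2]; I=d['image'].astype(int)
near=(abs(P[...,0]-.436)<.05)&(abs(P[...,1]-.256)<.06)
b=near&(I[...,2]>I[...,0]+50)&(I[...,2]>80)&(z>.1); q=P[b]; print(len(q),cv2.minAreaRect(q[:,:2].astype(np.float32)*1000),np.percentile(q[:,2],[5,50,95]))
c=pix(d,[.436,.2556,.13])[0].astype(int); a=d['image'][c[1]-40:c[1]+40,c[0]-50:c[0]+50]; cv2.imwrite('pics/f4.png',cv2.resize(a,(700,560),interpolation=cv2.INTER_CUBIC)[...,::-1])
E
```

```text
t: 11.6
tool_pos: [0.4373, 0.2548, 0.1314]
tool_rot: [2.069, 2.364, 0.001]
contact_force: [-6.0, -2.8, 14.2]
opening: 0.0229
grip_force: 81.8
t 11.6 pos [0.4373 0.2548 0.1314] h 7.6 q [ 0.38 -0.15  1.98 -0.    1.31  0.25] F [-6.  -2.8 14.2] grip 81.79386019706726 0.022904575109508878
turn [ 0.001 -0.     0.001] shift [-0.001 -0.005  0.001]
55 ((421.0467224121094, 260.1224060058594), (80.02601623535156, 40.621219635009766), 70.80874633789062) [0.11795091 0.12125113 0.12318029]
```

View pics/f4.png

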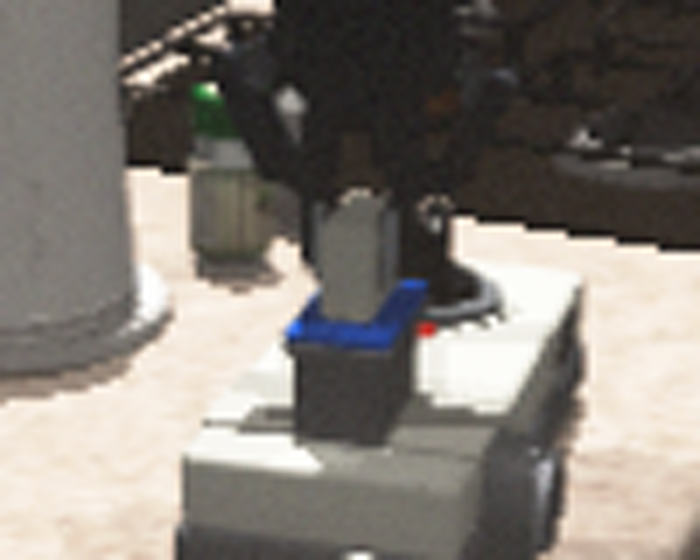

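The collar (355,330) sits flush on the chute rim with its top at z = 0.121. The force is 14 N, so the collar has reached the rim. The pusher is upright and held still, so I'm handing in.

```bash
python3 -c "
from station import ctrl; print(ctrl.finish_job())"
```

```text
the job is handed in; nothing more can be done
None
```

The job is handed in at about 11.7 s of the 64 s allowed: the dial's white line measured within 1° of the red mark, and the pusher is in the chute with its collar on the rim, still held down with an 80 N grip; no verdict came back.

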